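# Return the curing light to its charger

### The job

The cordless curing light - the straight, thick wand among the three standing in the aluminium drying rack - is dry. Lift it out and put it upright, foot down, in the empty flared socket of the charger, lowering it fully home before you let go. Leave the two other wands standing in the rack.

Things in the scene. Friction and masses are not known exactly. Their poses are not given: they have to be found in the camera images.
- light_center (a point): Centre (70 mm above its flat foot) of the curing light: white wand 140 mm long, 140 g, straight 22 mm barrel up to 112 mm, then a 16 mm head with a lens on one side; z runs from foot to head. It stands loose in any of three wells in a fixed rack. Best gripped from above on the upper barrel, 20 to 30 mm above this centre, so the fingers clear rack and socket and the head clears the gripper.
- socket_floor (a point): Centre of the floor of the charger's empty socket, 20 mm above the table; z up. A fixed white cup: bore 27 mm wide for the lowest 36 mm, then flared to a 50 mm mouth (58 mm outside) 58 mm above this point. Base plate 95 x 150 mm, 12 mm high. y points away from the charger's other socket (75 mm off, top 64 mm above the table), filled by a grey spare battery: not for the light.
- polisher_center (a point): Half-way up (56 mm) the cordless polisher, a white wand 112 mm long in another well, to be left there: 22 mm wide up to 46 mm, then a thin 12 mm neck with a small steel head sideways on top. The rack is an aluminium block 56 x 240 mm, 48 mm high, turned up to 25 degrees from across the robot's view; wells 25 mm wide, 40 mm deep, 80 mm apart in one row.
- probe_center (a point): Half-way up (62 mm) the cordless probe, a white wand 125 mm long that stands in the remaining well of the rack: 22 mm wide for its lowest 50 mm, then a cone to a thin tip. z up along it. To be left standing there.
Things that resemble listed ones, but are neither listed nor needed, are in the scene too. What is shaped like the part that bears light_center but yellow is not meant.

How it is judged:
On the way:
1. the curing light is lowered down the charger's empty socket, to within 20 mm of its floor, while the fingers still hold it (z of light_center in the frame of socket_floor below 0.09 m and horizontal distance between light_center and socket_floor below 0.02 m and contact force between the fingers and light above 0.5 N), for 0.1 s.
At the end, for the whole second after the job is handed in: The curing light stands at rest in the charger's empty socket, foot down: its centre is 60 to 76 mm above the socket floor (70 when fully home) and within 20 mm of the socket's axis, leaning less than 12 degrees; polisher and probe are within 30 mm of where they stood in the rack (z of light_center in the frame of socket_floor between 0.06 and 0.076 m and horizontal distance between light_center and socket_floor below 0.02 m and angle between light_center's own z axis and vertical below 0.21 rad and linear speed of light below 0.02 m/s and not (distance of polisher_center from where it was at the start of the episode above 0.03 m) and not (distance of probe_center from where it was at the start of the episode above 0.03 m)); the robot touches nothing.
It fails at once if the polisher or the probe is displaced by more than 30 mm (distance of any of polisher_center, probe_center from where it was at the start of the episode above 0.03 m).
It also fails if it takes over 42 s, if anything falls off the work surface, if the arm or the gripper's body presses on something with over 40 N, if the wrist force passes 120 N, or if a joint passes its speed limit or range.

### The arm

A 7-joint arm with a two-finger parallel gripper is mounted at the origin on the work surface. World frame = base frame: x ahead of the robot, y to its left, z up, the work surface at z = 0. Lengths are in m, angles in rad, forces in N, time in s.
With the tool pointing down it reaches from about 0.4 to 0.75 m from the base axis. Payload 19.5 kg.
Tool frame: the origin (TCP) lies midway between the tips of the shut fingers; the grasp point (between the pads) lies 19 mm behind it (env.grasp_offset is the distance from the TCP to the grasp point, in m); z points along the fingers, y is the line along which they close (so a half turn about z gives the same grasp; the last joint's range is limited). The gripper opens to 85 mm and grips with 20 to 120 N. Pads are 22 mm wide; open, the fingers measure 114 mm over their backs; the gripper's body (76 mm by 85 mm) begins 54 mm behind the grasp point. The pads swing forward as they close: fully open they stand 13 mm farther back than shut.
Start: joints at [1.13, 0.707, -0.028, 1.485, 0.022, 0.951, -0.075], TCP at [0.223, -0.53, 0.231] pointing down, gripper open.
Joint ranges: [-2.71, 2.71], [-0.32, 2.16], [-1.57, 1.52], [0, 2.45], [-1.46, 4.6], [0, 2.02], [-2.83, 2.83]. Speed limits (rad/s): [1.89, 1.89, 2.57, 2.57, 3.01, 3.01, 3.01].

### API

Orientations are given as [roll, pitch, yaw] about the fixed x, y, z axes, in that order (R = Rz(yaw) Ry(pitch) Rx(roll)).
In Python, from station import env gives the robot as it stands. Calls block until the motion is done:
- env.movep(position, orientation): joint-space move of the TCP to a pose.
- env.movel(position, v=0.15, orientation=None, threshold=None): straight line of the TCP; orientation=None keeps the orientation; v is the mean speed in m/s. With threshold (N) it stops when the force on the tool has changed by that much, and returns True; else False.
- env.movej(angles): joint-space move.
- env.command_gripper(opening, force=None): finger opening in m; force is the grip in N (None keeps the last); returns when the fingers have stopped.
- env.pause(seconds).
- env.inverse_kinematics(position, orientation): joint angles nearest the present ones, or None.
- env.capture(name): name is "scene" or "top" or "wrist"; returns a dict with "image" (420x560x3 uint8, red, green, blue), "fx", "fy", "cx", "cy" (pixels), "distortion" ([k1, k2, p1, p2, k3] as OpenCV has them; the pictures are not rectified), "R" (3x3) and "t" (3): a world point X has camera coordinates R X + t. Camera axes: x right, y down, z forward; pixel columns grow to the right and rows downward; lengths in m; the calibration is good to about 2 mm. A picture is of the moment at which its call begins. There is no depth.
A pose or a line that the arm cannot do raises env.PlanningError and nothing moves.
- env.sign_off(): hands the job in; it is judged then, once.
Readings, each from a call of its own:
- env.current_time(): time.
- env.current_q(): joint angles.
- env.current_dq(): joint speeds.
- env.current_tau(): joint torques, N m.
- env.current_tool_pos(): TCP position.
- env.current_ee_rot(): TCP orientation.
- env.current_wrist_force(): force on the tool from outside, world axes, zero at the start.
- env.current_moment(): the same for the moment, N m.
- env.current_opening(): finger opening in m.
- env.current_gripper_force(): force on a finger pad.
Only numpy, scipy, OpenCV 4.12 (cv2) and the standard library are available. Lean on these libraries where they do the work, as an engineer would, in place of code of your own. Each camera call takes 0.05 s, during which the arm holds its last target. There are 200 camera calls.

## Working session

There is one attempt and no reset: what is moved stays moved. The work goes in short steps, each a Python script; the robot and the scene stay as the last script left them, time stands still between calls to the robot, and variables do not carry over. Pictures are saved under pics/ and viewed, at most 10 in all, crops included, and the job is handed in when it is done.

```bash
mkdir -p pics
python3 - <<'E'
from station import env
import cv2,pickle
for n in("scene","top"):
    c=env.capture(n); pickle.dump(c,open(n+'.pkl','wb')); cv2.imwrite(f'pics/{n}0.png',c["image"][:,:,::-1])
    print(n,c['fx'],c['distortion'],c['R'],c['t'])
print(env.current_ee_rot(),env.current_time())
E
```

```text
scene 452.32669589218733 [-0.03788108  0.          0.          0.          0.        ] [[-0.63227214  0.77458934 -0.0155979 ]
 [ 0.48192211  0.37745413 -0.79074614]
 [-0.60661604 -0.50748373 -0.61194546]] [ 0.30349037 -0.18109565  1.28676127]
top 525.5544119049812 [-0.19796836  0.          0.          0.          0.        ] [[-0.01822989 -0.99968606  0.0171888 ]
 [-0.9860884   0.01513575 -0.16553122]
 [ 0.16521909 -0.01996729 -0.98605474]] [-0.00806401  0.49324078  1.12459368]
[-3.14071453e+00  1.79129267e-05  3.98790716e-01] 0.1
```

View pics/scene0.png

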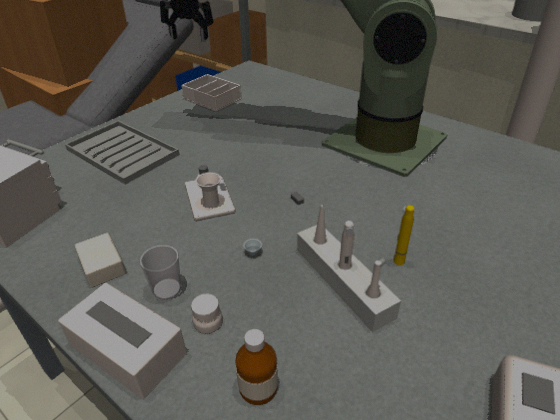

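View pics/top0.png

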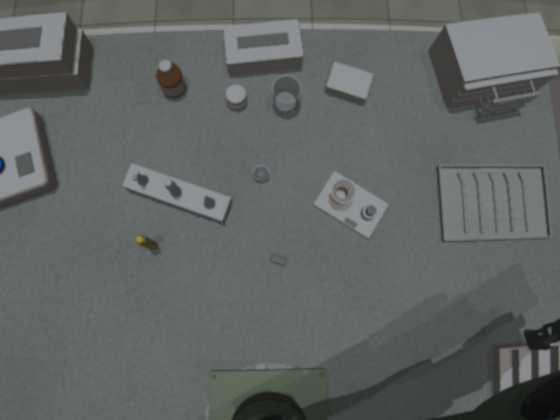

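The scene picture shows the rack with the probe at about (320,225), the curing light in the middle at (347,245) and the polisher at (376,278). The charger is at (210,195). In the top picture the rack spans (125,172) to (230,212), and the empty socket's mouth is at (342,192). I'll enlarge both areas.

Run:
```python
import cv2,pickle,numpy as np
t=pickle.load(open('top.pkl','rb'))['image'][:,:,::-1];s=pickle.load(open('scene.pkl','rb'))['image'][:,:,::-1]
g=lambda im,x,y,w,h,k:cv2.convertScaleAbs(cv2.resize(im[y:y+h,x:x+w],None,fx=k,fy=k,interpolation=cv2.INTER_CUBIC),alpha=1.3)
a=g(t,115,155,130,75,6); b=g(t,305,160,95,90,3.1)
cv2.imwrite('pics/c1.png',a)
b=g(t,305,160,95,90,4);c=g(s,175,155,65,72,5)
o=np.zeros((360,720,3),np.uint8);o[:360,:380]=b;o[:360,390:390+325]=c;cv2.imwrite('pics/c2.png',o)
cv2.imwrite('pics/c3.png',g(s,290,195,125,140,4))
```

```text
(no output)
```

View pics/c1.png

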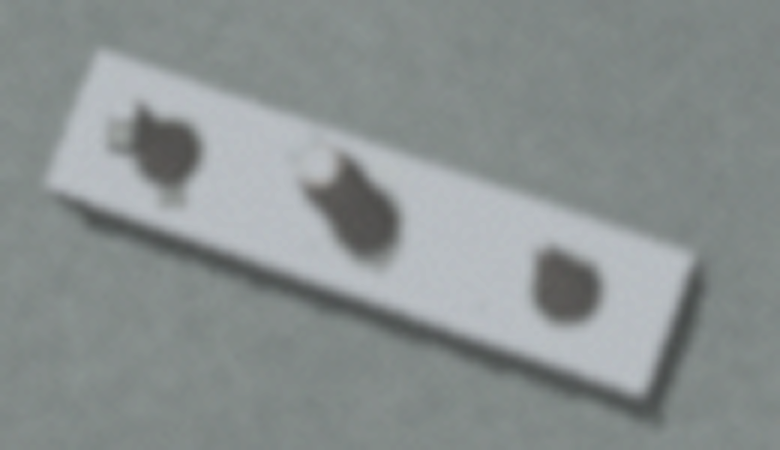

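View pics/c2.png

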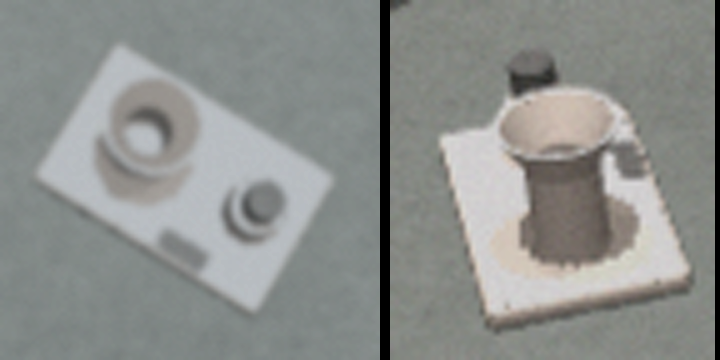

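View pics/c3.png

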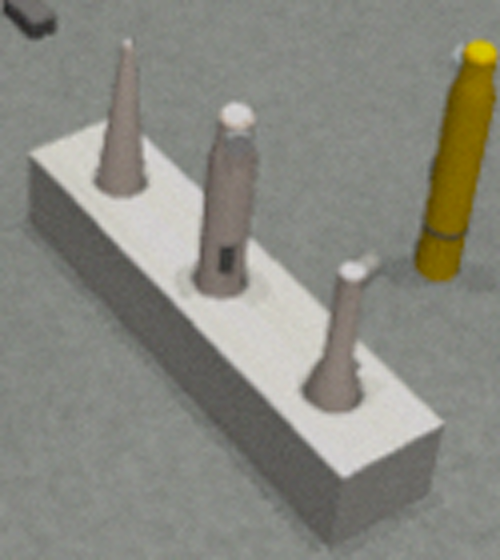

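The crops show the light's head top at (320,163) in c1 and (237,112) in c3. The rack's top corners are clear in c1. The socket rim centre is about (155,126) in c2 left and (558,123) in c2 right. I'll turn these into positions.

```bash
cat > h.py <<'E'
import cv2,numpy as np,pickle
def ray(c,uv):
    K=np.array([[c['fx'],0,c['cx']],[0,c['fy'],c['cy']],[0,0,1]])
    p=cv2.undistortPoints(np.array([[uv]],float),K,np.array(c['distortion']))[0,0]
    R=np.array(c['R']);return -R.T@np.array(c['t']),R.T@np.array([*p,1])
def onz(c,uv,z):
    o,d=ray(c,uv);return (o+d*(z-o[2])/d[2])
E
python3 - <<'E'
from h import *
np.set_printoptions(precision=4,suppress=True)
T=pickle.load(open('top.pkl','rb'));S=pickle.load(open('scene.pkl','rb'))
u=lambda p,o,k:(np.array(p)+.5)/k-.5+np.array(o)
P=lambda n,c,p,o,k,z:print(n,onz(c,u(p,o,k),z)[:2])
a=[onz(T,u(p,(115,155),6),.048)[:2] for p in((100,48),(697,255),(650,398),(45,185))]
print('rack',np.array(a),np.mean(a,0),np.degrees(np.arctan2(*(a[1]-a[0])[::-1])),np.linalg.norm(a[1]-a[0]),np.linalg.norm(a[2]-a[1]))
a=[onz(S,u(p,(290,195),4),.048)[:2] for p in((30,155),(342,475),(442,425),(105,122))]
print('rackS',np.array(a),np.mean(a,0))
P('head T',T,(320,163),(115,155),6,.148);P('head S',S,(237,112),(290,195),4,.148)
P('base T',T,(372,225),(115,155),6,.048);P('base S',S,(221,283),(290,195),4,.048)
P('mouth T',T,(154.5,126),(305,160),4,.078);P('mouth S',S,(168,124),(175,155),5,.078)
P('batt T',T,(264,203),(305,160),4,.064)
a=[onz(T,u(p,(305,160),4),.012)[:2] for p in((120,43),(333,180),(258,313),(37,177))]
print('plate',np.array(a),np.mean(a,0),a[1]-a[0])
E
```

```text
rack [[0.5964 0.3007]
 [0.5133 0.075 ]
 [0.4604 0.0925]
 [0.544  0.3201]] [0.5285 0.1971] -110.20253732996258 0.24056547570175282 0.05575151486549204
rackS [[0.5146 0.0781]
 [0.5937 0.3005]
 [0.5442 0.3206]
 [0.4707 0.0928]] [0.5308 0.198 ]
head T [0.5285 0.1973]
head S [0.5284 0.1989]
base T [0.5266 0.1957]
base S [0.531  0.2013]
mouth T [ 0.5173 -0.1705]
mouth S [ 0.5201 -0.1675]
batt T [ 0.4762 -0.2317]
plate [[ 0.5793 -0.1631]
 [ 0.4971 -0.284 ]
 [ 0.421  -0.2363]
 [ 0.5014 -0.1122]] [ 0.4997 -0.1989] [-0.0822 -0.1209]
```

Light at about (0.529, 0.198) and socket at about (0.519, -0.169). I'll close the fingers across the rack row, so neither neighbour is in their way.

Run:
```python
from station import env
import numpy as np,cv2
from math import pi
best=None
for yaw in(1.218,-1.92):
    for o in ([.529,.198,.25],[.529,.198,.084],[.519,-.169,.096]):
        q=env.inverse_kinematics(o,[pi,0,yaw]); print(yaw,o,None if q is None else np.round(q,2))
    q=env.inverse_kinematics([.529,.198,.084],[pi,0,yaw]);q2=env.inverse_kinematics([.519,-.169,.096],[pi,0,yaw])
    if q is not None and q2 is not None:
        s=max(abs(q[6]),abs(q2[6]))
        if best is None or s<best[0]: best=(s,yaw)
yaw=best[1];print(best)
env.movep([.529,.198,.25],[pi,0,yaw])
print(env.current_tool_pos(),env.current_time())
c=env.capture('wrist')
K=np.array([[c['fx'],0,c['cx']],[0,c['fy'],c['cy']],[0,0,1]])
im=c['image'][:,:,::-1].copy()
R=np.array(c['R']);pp=lambda X:cv2.projectPoints(np.array([X],float),cv2.Rodrigues(R)[0],np.array(c['t']),K,np.array(c['distortion']))[0].ravel()
for z in(.048,.12,.148):
    p=pp([.529,.198,z]);print(z,p);cv2.drawMarker(im,tuple(int(v) for v in p),(0,0,255),0,14,1)
cv2.imwrite('pics/w1.png',im)
```

```text
1.218 [0.529, 0.198, 0.25] [-0.32  0.67 -0.18  1.49  0.13  0.99 -0.89]
1.218 [0.529, 0.198, 0.084] [-0.43  0.9   0.02  1.67 -0.03  0.57 -0.74]
1.218 [0.519, -0.169, 0.096] [ 0.31  0.86 -0.11  1.74  0.16  0.56 -0.24]
-1.92 [0.529, 0.198, 0.25] [ 0.13  0.96 -1.35  1.48  0.93  1.44  1.56]
-1.92 [0.529, 0.198, 0.084] [ 0.13  1.24 -1.35  1.65  1.25  1.33  1.35]
-1.92 [0.519, -0.169, 0.096] [-0.06  0.96  0.65  1.75 -0.84  0.73 -2.45]
(np.float64(0.7401937231518743), 1.218)
[0.52930831 0.19720082 0.24999982] 2.8833
0.048 [278.72921534 182.20955726]
0.12 [278.64676479 200.3486484 ]
0.148 [278.60282836 210.02925058]
```

View pics/w1.png

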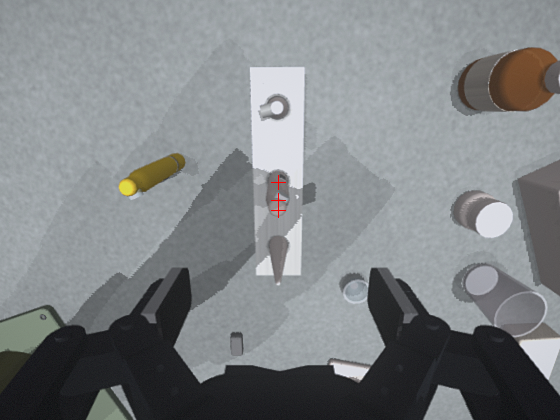

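The wrist view shows the predicted axis marks at (278,182–210) lying on the light, with the fingers either side of the row. I'll grip and lift.

Run:
```python
from station import env
from math import pi
r=env.movel([.529,.198,.084],v=.1,threshold=8);print(r,env.current_tool_pos())
if not r:
    env.command_gripper(0.0,40)
    print(env.current_opening(),env.current_gripper_force(),env.current_wrist_force())
    env.movel([.529,.198,.255],v=.1)
    print(env.current_opening(),env.current_gripper_force(),env.current_wrist_force())
    env.movel([.519,-.169,.255],v=.2)
    print(env.current_tool_pos(),env.current_opening(),env.current_time())
import cv2,numpy as np
ims=[env.capture(n)['image'][:,:,::-1] for n in('top','scene')]
g=lambda i,k:cv2.resize(i,None,fx=k,fy=k,interpolation=cv2.INTER_CUBIC)
cv2.imwrite('pics/l1.png',np.hstack([g(ims[0][110:280,250:430],2.2),g(ims[1][80:250,150:330],2.2)]))
```

```text
False [0.52921956 0.1980807  0.08441663]
0.020717578507617004 38.96268154378049 [-1.45753202  0.9000887   4.42554871]
0.021129104111943294 39.10956867970526 [ 1.0823869   0.14670828 -1.90141041]
[ 0.51912338 -0.16820725  0.25503756] 0.02058225482847321 9.1833
```

View pics/l1.png

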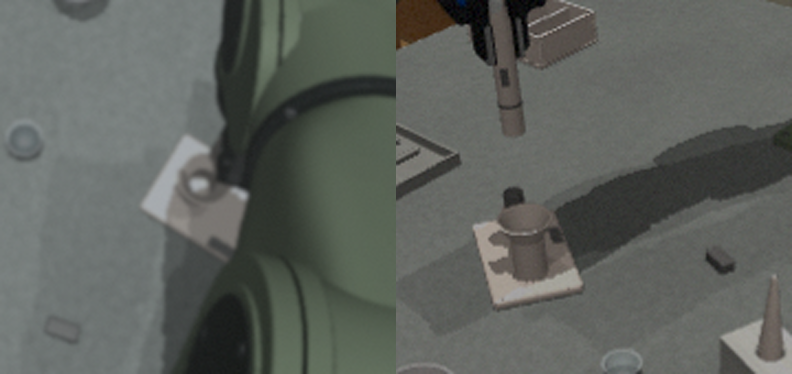

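The scene view shows the light held nearly upright with its foot at crop (512,130), above the socket mouth at (526,215). I'll lower it with a force guard.

Run:
```python
from station import env
env.movel([.519,-.169,.16],v=.12)
r=env.movel([.519,-.169,.093],v=.04,threshold=8)
print(r,env.current_tool_pos(),env.current_wrist_force(),env.current_moment(),env.current_opening(),env.current_time())
import cv2,numpy as np
im=env.capture('scene')['image'][:,:,::-1][100:240,150:290]
cv2.imwrite('pics/d1.png',cv2.resize(im,None,fx=4,fy=4,interpolation=cv2.INTER_CUBIC))
```

```text
True [ 0.51903557 -0.16894969  0.09601969] [-0.30571895 -0.2002498  10.04455641] [0.0339818  0.21309833 0.00054204] 0.02090451025420253 11.6833
```

View pics/d1.png

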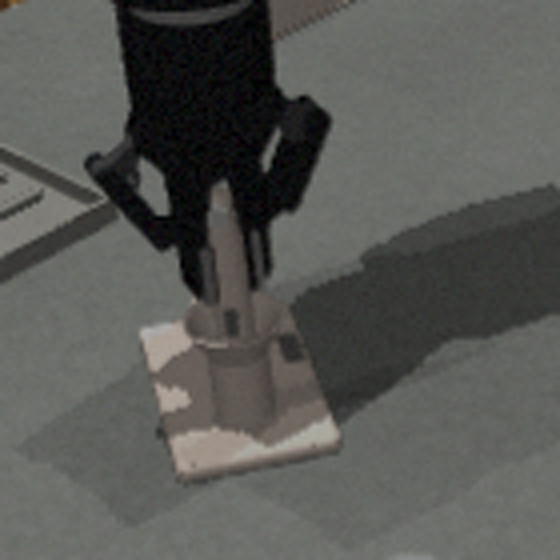

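The light is in the socket (barrel at (235,270), rim at (240,325)). Contact came at TCP z = 0.096, the expected home height. I'll release, retreat and check.

Run:
```python
from station import env
env.pause(.2)
env.command_gripper(0.07); print(env.current_opening())
env.movel([.519,-.169,.26],v=.12)
env.movel([.45,-.35,.30],v=.2)
env.pause(.5)
print(env.current_tool_pos(),env.current_time(),env.current_wrist_force())
import cv2,numpy as np
g=lambda i,k:cv2.resize(i,None,fx=k,fy=k,interpolation=cv2.INTER_CUBIC)
s=env.capture('scene')['image'][:,:,::-1];t=env.capture('top')['image'][:,:,::-1]
cv2.imwrite('pics/e1.png',np.hstack([g(s[120:320,160:420],1.5),g(t[120:320,110:370],1.5)]))
```

```text
0.06975809383828577
[ 0.45002463 -0.34994115  0.29999737] 15.625 [ 0.06421527  0.23987902 -0.04430832]
```

View pics/e1.png

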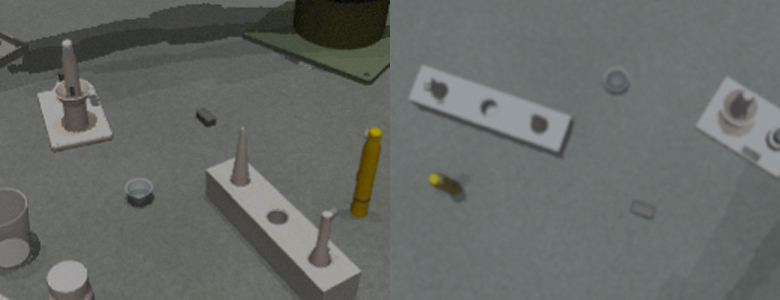

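The light stands upright in the socket at (70,90). The middle well at (278,217) is empty, the probe and polisher are still in place, and the robot is clear.

```bash
python3 -c "
from station import env
print(env.sign_off())"
```

```text
the job is handed in; nothing more can be done
None
```

The curing light stands upright in the charger's empty socket, lowered fully home before release; the probe and polisher are still in the rack, and the job was handed in at about 16 s of the 42 s allowed.

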